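Find the glazed brake pad by its drag

ROBOT

A 6-joint arm with a two-finger parallel gripper is mounted at the origin on the work surface. World frame = base frame: x ahead of the robot, y to its left, z up, the work surface at z = 0. Lengths are in mm, angles in rad, forces in N, time in s.
With the tool pointing down it reaches from about 275 to 750 mm from the base axis. Payload 10.2 kg.
Tool frame: the origin (TCP) lies at the very end of the fingers, on their centre line; the grasp point (between the pads) lies 19 mm behind it; x points along the fingers, y is the direction in which the jaws open and shut, and the axes are right-handed (so a half turn about x gives the same grasp; the last joint's range is limited). The gripper opens to 85 mm and grips with 20 to 120 N. Pads are 22 mm wide; open, the fingers measure 114 mm over their backs; the gripper's body (76 mm by 85 mm) begins 54 mm behind the grasp point. The pads swing forward as they close: fully open they stand 13 mm farther back than shut.
Start: joints at [1.102, 0.313, 1.498, -0, 1.331, -0.223], TCP at [127.762, 509.223, 231.294] pointing down, gripper open.
Joint ranges: [-2.94, 2.94], [-0.97, 2.17], [0.19, 2.56], [-1.23, 4.37], [0.02, 3.11], [-2.88, 2.88]. Speed limits (rad/s): [2.39, 2.39, 3.01, 3.14, 3.14, 3.14].

INTERFACE

Orientations are given as a unit quaternion [w, x, y, z].
In Python, from rig import ctrl, viewer, finish_job gives the robot as it stands.
- The arm moves only by the tool carry_out, never from a script. Its argument "targets" is a list of rows, each an object of numbers: "x", "y", "z": the shift along the world's x, y, z in m; "ax", "ay", "az": the turn, a rotation vector about the world's x, y, z in rad; "hand": the opening, from -1 (shut) to 1 (fully open). A call has 1 to 5 rows; each row is the pose to reach, as a shift and turn from the pose commanded when the call began; what a row does not reach only later rows make up. A row lasts 1/8 s, in which the tool goes at most 62.5 mm and 10.7 degrees, less where a joint would pass 70% of its speed; a pose out of reach is approached as far as the arm can. A call with a gripper value outside its range is refused whole. The fingers move at their own pace and stop on an object; "grip_force" is the grip in N (left out, the last holds). Time passes only in rows, so rows that repeat a pose let the fingers close. It gives the time, the measured TCP pose, the force and the opening at its end, in the units of the state.
- ctrl.sense(): the state, without advancing time (a new reading comes with each control period).
- viewer.capture(name): name is "scene" or "side" or "wrist"; returns the picture (480x640x3 uint8, blue, green, red); there is no depth.
- viewer.camera_info(name): a dict with "fx", "fy", "cx", "cy" (pixels), "R" (3x3) and "t" (3): a world point X has camera coordinates R X + t. Camera axes: x right, y down, z forward; pixel columns grow to the right and rows downward; lengths in mm; the calibration is good to about 2 mm. A picture is of the moment at which its call begins: read the wrist's pose just before it. camera_info takes no time and is no camera call; for the wrist camera it gives the pose at the moment of the call.
- finish_job(): hands the job in, once; it reports no verdict.
The state is a dict: "time_s": time; "joints": joint angles; "dq": joint speeds; "tau": joint torques, N m; "eef_pos": TCP position; "ee_rot": TCP orientation; "force": force on the tool from outside, world axes, zero at the start; "wrist_torque": the same for the moment, N m; "grip_width": opening from 0.0 (shut) to 1.0 (fully open).
Only numpy, scipy, OpenCV 4.12 (cv2) and the standard library are available. Lean on these libraries where they do the work, as an engineer would, in place of code of your own. Each camera call takes 0.05 s, during which the arm holds its last target. There are 200 camera calls.

TASK

One of the three brake pads on the riveted aluminium shelf has a glazed lining and slides too easily. Without lifting them, drag each pad 6 cm or more across the shelf and feel how hard it drags; then lay the slick one flat in the open steel tray and leave the other two lying on the shelf.

Things in the scene. Friction and masses are not known exactly. Their poses are not given: they have to be found in the camera images.
- pad_a: brake pad, one of 3 alike, 0.8 kg, lining down on the 10 mm high fixed shelf. Backing plate on top 54 (x) x 94 (y) x 12 mm, with end ears 106 mm long in all; lining under it 46 x 90 x 12 mm; 24 mm tall. Origin: centre of underside; x: short side, away from robot within 15 degrees, shelf clear 90 mm that way. Pushed level and slowly, unloaded, a sound pad drags 5 to 8.5 N, the glazed one 0.9 to 1.5 N.
- pad_b: brake pad, one of 3 alike, 0.8 kg, lining down on the 10 mm high fixed shelf. Backing plate on top 54 (x) x 94 (y) x 12 mm, with end ears 106 mm long in all; lining under it 46 x 90 x 12 mm; 24 mm tall. Origin: centre of underside; x: short side, away from robot within 15 degrees, shelf clear 90 mm that way. Pushed level and slowly, unloaded, a sound pad drags 5 to 8.5 N, the glazed one 0.9 to 1.5 N.
- pad_c: brake pad, one of 3 alike, 0.8 kg, lining down on the 10 mm high fixed shelf. Backing plate on top 54 (x) x 94 (y) x 12 mm, with end ears 106 mm long in all; lining under it 46 x 90 x 12 mm; 24 mm tall. Origin: centre of underside; x: short side, away from robot within 15 degrees, shelf clear 90 mm that way. Pushed level and slowly, unloaded, a sound pad drags 5 to 8.5 N, the glazed one 0.9 to 1.5 N.
- tray: empty open-topped steel scrap tray to the robot's left of the shelf, fixed, outside 140 mm (x) by 160 mm (y) by 35 mm high, walls and floor 5 mm thick (inside 130 by 150 mm). Origin: centre of its underside, on the work surface.
Things that resemble listed ones, but are neither listed nor needed, are in the scene too. Leave any brown, red or turquoise look-alike of the pad_b alone.

How it is judged (in metres and radians):
On the way:
1. all three pads have been dragged, each now more than 40 mm from where it started, flat on the shelf (distance of each of pad_a, pad_b, pad_c from where it was at the start of the episode above 0.04 m and height (world z) of pad_a between 0.005 and 0.016 m and angle between each of pad_a, pad_b, pad_c's own z axis and vertical below 0.17 rad and height (world z) of pad_b between 0.005 and 0.016 m and height (world z) of pad_c between 0.005 and 0.016 m), for 0.1 s.
At the end, for the whole second after the job is handed in: The slick pad lies flat (within 10 degrees) on the floor of the steel tray, between its walls; the other two pads lie flat on the shelf (within 10 degrees, undersides at its top, 10 mm above the work surface); all are at rest (x of pad_b in the frame of tray between -0.065 and 0.065 m and y of pad_b in the frame of tray between -0.075 and 0.075 m and z of pad_b in the frame of tray below 0.012 m and angle between each of pad_b, pad_a, pad_c's own z axis and vertical below 0.17 rad and height (world z) of pad_a between 0.005 and 0.016 m and height (world z) of pad_c between 0.005 and 0.016 m and linear speed of each of pad_a, pad_b, pad_c below 0.02 m/s); the robot touches nothing.
It fails at once if a pad is lifted more than 15 mm off the shelf before all three have been dragged more than 40 mm (height (world z) of any of pad_a, pad_b, pad_c above 0.025 m and not (distance of each of pad_a, pad_b, pad_c from where it was at the start of the episode above 0.04 m)).
It also fails if it takes over 70 s, if anything falls off the work surface, if the arm or the gripper's body presses on something with over 40 N, if the wrist force passes 120 N, or if a joint passes its speed limit or range.

## Working session

There is one attempt and no reset: what is moved stays moved. The work goes in short steps, Python scripts to look and compute and a tool call to move; the robot and the scene stay as the last step left them, time stands still between calls to the robot, and variables do not carry over. Pictures are saved under pics/ and viewed, about 8 in all and at most 12, crops included, and the job is handed in when it is done.

Besides the shell and the picture viewer there is one more tool, called after "Request:" as a command line: name --argument value ..., lists and objects as JSON in quotes. carry_out: Moves the arm, as the interface text tells. Its arguments: {"type":"object","properties":{"targets":{"type":"array"},"grip_force":{"type":"number"}},"required":["targets"]}

```bash
mkdir -p pics; ls; cat > h.py <<'E'
from rig import ctrl, viewer, finish_job
import numpy as np, cv2
def ray(info,u,v,z):
    R=np.array(info["R"]);t=np.array(info["t"])
    c=-R.T@t; d=R.T@np.array([(u-info["cx"])/info["fx"],(v-info["cy"])/info["fy"],1])
    return c+d*(z-c[2])/d[2]
def proj(info,X):
    p=np.array(info["R"])@np.array(X)+np.array(info["t"])
    return info["fx"]*p[0]/p[2]+info["cx"],info["fy"]*p[1]/p[2]+info["cy"]
E
python3 - <<'E'
from h import *
for n in ("scene","side"):
    im=viewer.capture(n); cv2.imwrite(f"pics/{n}0.png",im)
    i=viewer.camera_info(n); print(n,-np.array(i["R"]).T@np.array(i["t"]),i["fx"])
print(ctrl.sense())
E
```

```text
pics
scene [775.48776315 734.46398635 714.98719023] 525.8725758070962
side [  79.61340995 -768.18373555  579.54324956] 560.1661874640473
{'time_s': 0.1, 'joints': array([ 1.10159598e+00,  3.13352845e-01,  1.49833746e+00, -3.48052445e-06,
        1.33100584e+00, -2.23413688e-01]), 'dq': array([-0.00148923, -0.00132749, -0.00322014, -0.00014819, -0.00120733,
        0.00111594]), 'tau': array([ 2.84124013e-03, -4.12895644e+01, -2.60138333e+01, -2.32222374e-04,
        3.09732692e-03,  1.00333565e-05]), 'eef_pos': array([127.65858335, 509.01221345, 230.82228997]), 'ee_rot': array([ 0.70164249,  0.08631244,  0.70190509, -0.08704722]), 'force': array([-0.07379433, -1.1091805 , -0.25689071]), 'wrist_torque': array([ 0.04630992,  0.00264616, -0.01639003]), 'grip_width': 0.9983061487119999}
```

View pics/scene0.png

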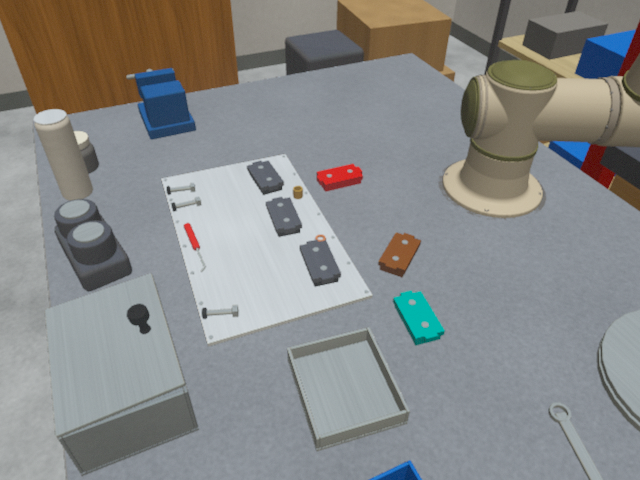

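View pics/side0.png

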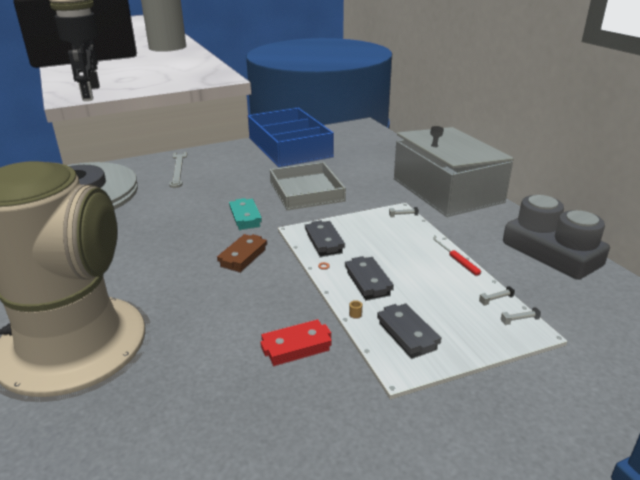

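The three dark pads on the bare shelf are at scene pixels (265,177), (284,215) and (320,262), or (408,328), (368,276) and (325,237) in the side view. These match the description. The red, brown and turquoise pads lie off the shelf and are look-alikes. The open tray is at scene (347,385). Next I'll measure the pads and tray and make the confirming crop.

```bash
cat > m.py <<'E'
from h import *
def pads(n,im,seeds,dark=85):
    i=viewer.camera_info(n); g=cv2.cvtColor(im,cv2.COLOR_BGR2GRAY); out=[]
    m=((im.max(2)<dark)).astype(np.uint8)
    m=cv2.morphologyEx(m,cv2.MORPH_CLOSE,np.ones((5,5)))
    k,lab,st,ce=cv2.connectedComponentsWithStats(m)
    for s in seeds:
        l=lab[s[1]-4:s[1]+5,s[0]-4:s[0]+5].max()
        if l==0: out.append(None); continue
        mm=(lab==l).astype(np.uint8); c=max(cv2.findContours(mm,0,2)[0],key=cv2.contourArea)
        full=np.zeros_like(mm); cv2.drawContours(full,[c],-1,1,-1); full=cv2.erode(full,np.ones((5,5)))
        bright=((g>np.median(g[full>0])+25)&(full>0)).astype(np.uint8)
        kk,_,ss,cc=cv2.connectedComponentsWithStats(bright)
        idx=sorted(range(1,kk),key=lambda j:-ss[j,4])[:3]
        P=np.array([ray(i,*p[0],34)[:2] for p in c],np.float32)
        out.append((cv2.minAreaRect(P),[(ray(i,*cc[j],34)[:2].round(1),int(ss[j,4])) for j in idx]))
    return out
E
python3 - <<'E'
from m import *
for n,s in (("scene",[(265,177),(284,215),(320,262)]),("side",[(408,328),(368,276),(325,237)])):
    im=cv2.imread(f"pics/{n}0.png")
    for o in pads(n,im,s): print(n,o)
i=viewer.camera_info("scene")
for z,ps in ((35,[(289,347),(370,331),(407,410),(319,443)]),(10,[(162,178),(287,156),(370,295),(209,334)]),(34,[(341,178),(398,254),(418,317)])):
    print(z,[ray(i,*p,z)[:2].round(0) for p in ps])
i=viewer.camera_info("side")
print([ray(i,*p,35)[:2].round(0) for p in [(270,173),(328,164),(345,186),(287,196)]],[ray(i,*p,10)[:2].round(0) for p in [(278,228),(406,204),(565,341),(390,387)]])
im=cv2.imread("pics/scene0.png")[140:310,220:440]; a=cv2.resize(im,None,fx=2.6,fy=2.6,interpolation=2)
cv2.imwrite("pics/crop.png",a)
E
```

```text
scene None
scene None
scene None
side None
side None
side None
35 [array([607., 256.]), array([475., 280.]), array([494., 427.]), array([629., 419.])]
10 [array([ 689., -321.]), array([ 393., -292.]), array([425., 192.]), array([712., 159.])]
34 [array([ 328., -126.]), array([339., 141.]), array([387., 287.])]
[array([483., 399.]), array([630., 388.]), array([611., 257.]), array([473., 267.])] [array([419., 184.]), array([714., 163.]), array([ 686., -326.]), array([ 399., -298.])]
```

View pics/crop.png

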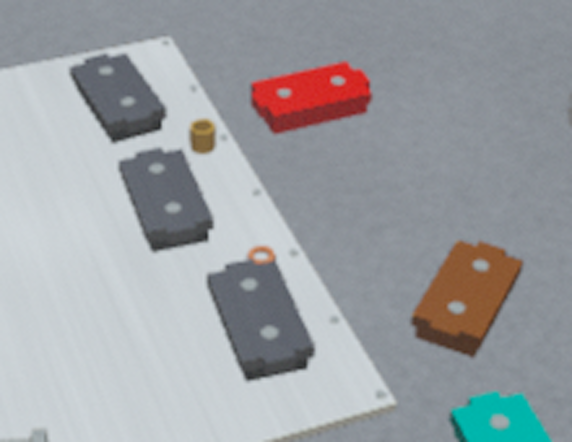

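The crop shows three dark grey pads with two light rivets each, alone on the shelf and apart from the red, brown and turquoise ones. A brass bush and a copper ring lie beside them. The mask threshold was too low, so I'll raise it.

```bash
python3 - <<'E'
from m import *
for n,s in (("scene",[(265,172),(284,215),(320,262)]),("side",[(408,328),(368,276),(325,237)])):
    im=cv2.imread(f"pics/{n}0.png"); print(im[s[0][1]+3,s[0][0]+3])
    for o in pads(n,im,s,105): print(n,o)
    # obstacles: brass bush, ring
i=viewer.camera_info("scene"); print([ray(i,*p,z)[:2].round() for p,z in (((298,192),20),((320,239),10),((181,189),15),((186,204),15),((192,237),20),((220,312),15))])
i=viewer.camera_info("side"); print([ray(i,*p,z)[:2].round() for p,z in (((356,309),20),((324,266),10))])
E
```

```text
[112 102  98]
scene None
scene None
scene None
[90 85 83]
side (((469.77142333984375, -224.45693969726562), (62.711097717285156, 114.25331115722656), 1.3965803384780884), [(array([ 478. , -242.2]), 43), (array([ 476.5, -190.3]), 36)])
side (((483.8522644042969, -79.48759460449219), (121.66783142089844, 59.0197868347168), 83.0733413696289), [(array([487.8, -93.4]), 29), (array([494.1, -41.6]), 25)])
side (((472.10296630859375, 72.84222412109375), (127.05657958984375, 56.031471252441406), 82.26261138916016), [(array([482.4, 114.2]), 21), (array([475.5,  63. ]), 21)])
[array([ 430., -134.]), array([445.,  18.]), array([ 660., -254.]), array([ 663., -197.]), array([678., -81.]), array([682., 124.])]
[array([ 431., -136.]), array([445.,  14.])]
```

```bash
python3 - <<'E'
from m import *
n="scene"; im=cv2.imread("pics/scene0.png")
m=np.zeros(im.shape[:2],np.uint8); cv2.fillPoly(m,[np.array([(165,180),(286,158),(366,293),(209,330)])],1)
im[m==0]=255
for o in pads(n,im,[(265,172),(282,212),(316,258)],150): print(o)
E
```

```text
(((481.01141357421875, -198.75791931152344), (57.99496078491211, 119.41016387939453), 1.3480470180511475), [(array([ 477. , -188.2]), 18), (array([ 478.2, -240.1]), 17)])
(((488.3079833984375, -70.552001953125), (161.79849243164062, 75.2103042602539), 65.98771667480469), [(array([494.2, -40. ]), 23), (array([488.2, -91.6]), 20), (array([ 435.4, -121.5]), 4)])
(((482.4001770019531, 97.16557312011719), (117.31398010253906, 55.474517822265625), 82.24446105957031), [(array([483. , 115.1]), 29), (array([475.9,  64.4]), 27)])
```

Both views agree to within 2 mm, giving these pad centres and yaws:

| Pad | Centre (mm) | Yaw |
|---|---|---|
| P1 | (477.5, -215) | +1.5° |
| P2 | (491, -67) | -6.7° |
| P3 | (479, 89) | -7.8° |

I'll push each one along +x with half-open fingers, so there are two contact points, starting with P3.

Request:
carry_out --targets '[{"x":0.034,"y":-0.048,"z":-0.015,"az":0.03,"hand":0},{"x":0.068,"y":-0.096,"z":-0.03,"az":0.06,"hand":0},{"x":0.102,"y":-0.144,"z":-0.045,"az":0.09,"hand":0},{"x":0.136,"y":-0.192,"z":-0.06,"az":0.11,"hand":0},{"x":0.17,"y":-0.24,"z":-0.075,"az":0.11,"hand":0}]' --grip_force 40

```text
invalid input at $.targets[0]: expected keys x, y, z, ax, ay, az, hand
```

Request:
carry_out --targets '[{"x":0.034,"y":-0.048,"z":-0.015,"ax":0,"ay":0,"az":0.03,"hand":0},{"x":0.068,"y":-0.096,"z":-0.03,"ax":0,"ay":0,"az":0.06,"hand":0},{"x":0.102,"y":-0.144,"z":-0.045,"ax":0,"ay":0,"az":0.09,"hand":0},{"x":0.136,"y":-0.192,"z":-0.06,"ax":0,"ay":0,"az":0.11,"hand":0},{"x":0.17,"y":-0.24,"z":-0.075,"ax":0,"ay":0,"az":0.11,"hand":0}]' --grip_force 40

```text
time_s: 0.72
eef_pos: [298.4, 267.6, 155.8]
ee_rot: [0.706, 0.048, 0.705, -0.048]
force: [0.8, -0.1, 0.7]
grip_width: 0.502
```

Request:
carry_out --targets '[{"x":0.033,"y":-0.045,"z":-0.01,"ax":0,"ay":0,"az":0,"hand":0},{"x":0.066,"y":-0.09,"z":-0.02,"ax":0,"ay":0,"az":0,"hand":0},{"x":0.1,"y":-0.13,"z":-0.04,"ax":0,"ay":0,"az":0,"hand":0},{"x":0.128,"y":-0.172,"z":-0.06,"ax":0,"ay":0,"az":0,"hand":0},{"x":0.128,"y":-0.172,"z":-0.1,"ax":0,"ay":0,"az":0,"hand":0}]'

```text
time_s: 1.35
eef_pos: [428.2, 94.8, 56.1]
ee_rot: [0.707, 0.049, 0.704, -0.049]
force: [0.7, 0.1, -1.6]
grip_width: 0.499
```

Request:
carry_out --targets '[{"x":0,"y":0,"z":-0.02,"ax":0,"ay":0,"az":0,"hand":0},{"x":0,"y":0,"z":-0.034,"ax":0,"ay":0,"az":0,"hand":0},{"x":0,"y":0,"z":-0.041,"ax":0,"ay":0,"az":0,"hand":0},{"x":0,"y":0,"z":-0.041,"ax":0,"ay":0,"az":0,"hand":0}]'

```text
time_s: 1.85
eef_pos: [425.8, 97.3, 15.4]
ee_rot: [0.705, 0.048, 0.705, -0.048]
force: [0.3, 0.5, 0.0]
grip_width: 0.503
```

```bash
python3 - <<'E'
from h import *
im=viewer.capture("side"); cv2.imwrite("pics/side1.png",cv2.resize(im[150:380,230:530],None,fx=2.4,fy=2.4,interpolation=2))
print(ctrl.sense()["force"])
E
```

```text
[ 0.44759698 -0.32439585  0.03158437]
```

View pics/side1.png

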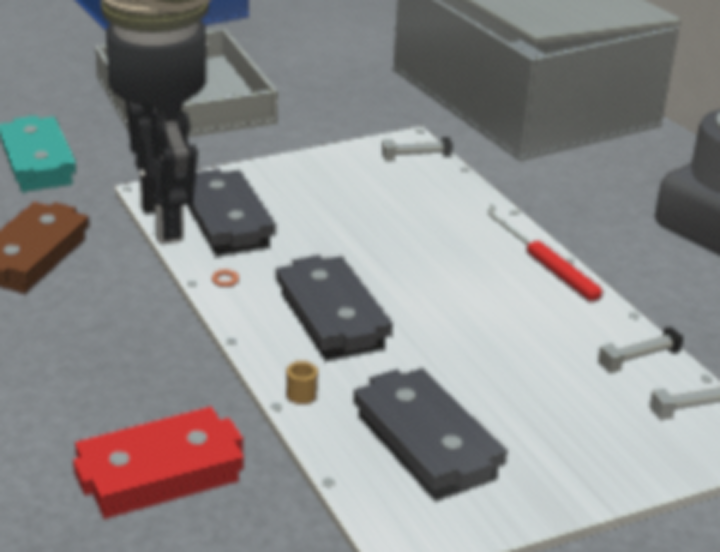

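The fingers stand just behind P3 (crop pixel (165,225)) with the pad at (232,210). I'll push it slowly along the pad's x axis.

Request:
carry_out --targets '[{"x":0.009,"y":-0.001,"z":0,"ax":0,"ay":0,"az":0,"hand":0},{"x":0.016,"y":-0.002,"z":0,"ax":0,"ay":0,"az":0,"hand":0},{"x":0.022,"y":-0.003,"z":0,"ax":0,"ay":0,"az":0,"hand":0},{"x":0.028,"y":-0.004,"z":0,"ax":0,"ay":0,"az":0,"hand":0},{"x":0.034,"y":-0.005,"z":0,"ax":0,"ay":0,"az":0,"hand":0}]'

```text
time_s: 2.52
eef_pos: [460.0, 92.2, 15.3]
ee_rot: [0.705, 0.048, 0.706, -0.048]
force: [-3.0, 0.6, 1.9]
grip_width: 0.494
```

Request:
carry_out --targets '[{"x":0.006,"y":-0.001,"z":0,"ax":0,"ay":0,"az":0,"hand":0},{"x":0.012,"y":-0.002,"z":0,"ax":0,"ay":0,"az":0,"hand":0},{"x":0.018,"y":-0.003,"z":0,"ax":0,"ay":0,"az":0,"hand":0},{"x":0.024,"y":-0.004,"z":0,"ax":0,"ay":0,"az":0,"hand":0}]'

```text
time_s: 3.02
eef_pos: [484.2, 88.2, 15.3]
ee_rot: [0.705, 0.048, 0.705, -0.048]
force: [-2.6, 0.2, 0.6]
grip_width: 0.5
```

Request:
carry_out --targets '[{"x":0.006,"y":-0.001,"z":0,"ax":0,"ay":0,"az":0,"hand":0},{"x":0.012,"y":-0.002,"z":0,"ax":0,"ay":0,"az":0,"hand":0},{"x":0.018,"y":-0.003,"z":0,"ax":0,"ay":0,"az":0,"hand":0}]'

```text
time_s: 3.4
eef_pos: [502.2, 85.1, 15.3]
ee_rot: [0.705, 0.048, 0.705, -0.048]
force: [-2.2, 1.0, 1.8]
grip_width: 0.499
```

P3's drag of 2 to 3 N falls between the two stated ranges, so I'll push a bit more, slower, to settle it.

Request:
carry_out --targets '[{"x":0.002,"y":0,"z":0,"ax":0,"ay":0,"az":0,"hand":0},{"x":0.004,"y":-0.001,"z":0,"ax":0,"ay":0,"az":0,"hand":0},{"x":0.006,"y":-0.001,"z":0,"ax":0,"ay":0,"az":0,"hand":0}]'

```text
time_s: 3.78
eef_pos: [507.7, 84.2, 15.2]
ee_rot: [0.705, 0.048, 0.706, -0.048]
force: [-2.7, -0.6, 0.7]
grip_width: 0.504
```

Request:
carry_out --targets '[{"x":0.002,"y":0,"z":0,"ax":0,"ay":0,"az":0,"hand":0},{"x":0.004,"y":-0.001,"z":0,"ax":0,"ay":0,"az":0,"hand":0}]'

```text
time_s: 4.03
eef_pos: [511.9, 83.3, 15.3]
ee_rot: [0.705, 0.048, 0.705, -0.048]
force: [-1.9, 0.7, -0.4]
grip_width: 0.503
```

Request:
carry_out --targets '[{"x":-0.02,"y":0.003,"z":0,"ax":0,"ay":0,"az":0,"hand":0},{"x":-0.04,"y":0.006,"z":0.01,"ax":0,"ay":0,"az":0,"hand":0},{"x":-0.06,"y":0.008,"z":0.045,"ax":0,"ay":0,"az":0,"hand":0},{"x":-0.07,"y":-0.03,"z":0.065,"ax":0,"ay":0,"az":0.01,"hand":0},{"x":-0.07,"y":-0.088,"z":0.065,"ax":0,"ay":0,"az":0.02,"hand":0}]'

```text
time_s: 4.65
eef_pos: [442.6, -5.5, 82.0]
ee_rot: [0.708, 0.039, 0.704, -0.04]
force: [1.4, 0.5, -0.9]
grip_width: 0.503
```

Slow readings stay near -2.4 N. I'll go on to P2 and compare.

Request:
carry_out --targets '[{"x":-0.003,"y":-0.055,"z":0,"ax":0,"ay":0,"az":0,"hand":0},{"x":-0.003,"y":-0.055,"z":-0.035,"ax":0,"ay":0,"az":0,"hand":0},{"x":-0.003,"y":-0.055,"z":-0.057,"ax":0,"ay":0,"az":0,"hand":0},{"x":-0.003,"y":-0.055,"z":-0.065,"ax":0,"ay":0,"az":0,"hand":0},{"x":-0.003,"y":-0.055,"z":-0.065,"ax":0,"ay":0,"az":0,"hand":0}]'

```text
time_s: 5.28
eef_pos: [439.1, -59.8, 15.5]
ee_rot: [0.706, 0.041, 0.706, -0.041]
force: [-0.3, -0.1, 0.5]
grip_width: 0.5
```

Request:
carry_out --targets '[{"x":0.009,"y":-0.001,"z":0,"ax":0,"ay":0,"az":0,"hand":0},{"x":0.016,"y":-0.002,"z":0,"ax":0,"ay":0,"az":0,"hand":0},{"x":0.022,"y":-0.003,"z":0,"ax":0,"ay":0,"az":0,"hand":0},{"x":0.028,"y":-0.0035,"z":0,"ax":0,"ay":0,"az":0,"hand":0},{"x":0.034,"y":-0.004,"z":0,"ax":0,"ay":0,"az":0,"hand":0}]'

```text
time_s: 5.9
eef_pos: [471.8, -63.3, 15.5]
ee_rot: [0.705, 0.041, 0.707, -0.04]
force: [-9.7, 0.8, 7.9]
grip_width: 0.501
```

Request:
carry_out --targets '[{"x":0.006,"y":-0.001,"z":0,"ax":0,"ay":0,"az":0,"hand":0},{"x":0.012,"y":-0.0015,"z":0,"ax":0,"ay":0,"az":0,"hand":0},{"x":0.018,"y":-0.002,"z":0,"ax":0,"ay":0,"az":0,"hand":0},{"x":0.024,"y":-0.003,"z":0,"ax":0,"ay":0,"az":0,"hand":0}]'

```text
time_s: 6.4
eef_pos: [495.8, -66.2, 15.5]
ee_rot: [0.705, 0.041, 0.707, -0.04]
force: [-8.9, 1.9, 6.7]
grip_width: 0.497
```

Request:
carry_out --targets '[{"x":0.006,"y":-0.001,"z":0,"ax":0,"ay":0,"az":0,"hand":0},{"x":0.012,"y":-0.0015,"z":0,"ax":0,"ay":0,"az":0,"hand":0},{"x":0.018,"y":-0.002,"z":0,"ax":0,"ay":0,"az":0,"hand":0},{"x":0.024,"y":-0.003,"z":0,"ax":0,"ay":0,"az":0,"hand":0}]'

```text
time_s: 6.9
eef_pos: [519.9, -69.3, 15.5]
ee_rot: [0.705, 0.041, 0.707, -0.04]
force: [-8.9, 2.3, 5.8]
grip_width: 0.498
```

Request:
carry_out --targets '[{"x":-0.02,"y":0.003,"z":0,"ax":0,"ay":0,"az":0,"hand":0},{"x":-0.04,"y":0.005,"z":0.01,"ax":0,"ay":0,"az":0.02,"hand":0},{"x":-0.07,"y":0.003,"z":0.045,"ax":0,"ay":0,"az":0.06,"hand":0},{"x":-0.09,"y":-0.03,"z":0.075,"ax":0,"ay":0,"az":0.1,"hand":0},{"x":-0.095,"y":-0.088,"z":0.075,"ax":0,"ay":0,"az":0.14,"hand":0}]'

```text
time_s: 7.52
eef_pos: [426.6, -158.6, 93.0]
ee_rot: [0.709, -0.011, 0.705, 0.009]
force: [0.9, -0.4, 0.1]
grip_width: 0.498
```

P2 drags about 9 N with some downward load, so it is sound. P1 next.

Request:
carry_out --targets '[{"x":0,"y":-0.058,"z":0,"ax":0,"ay":0,"az":0,"hand":0},{"x":0,"y":-0.058,"z":-0.04,"ax":0,"ay":0,"az":0,"hand":0},{"x":0,"y":-0.058,"z":-0.065,"ax":0,"ay":0,"az":0,"hand":0},{"x":0,"y":-0.058,"z":-0.075,"ax":0,"ay":0,"az":0,"hand":0},{"x":0,"y":-0.058,"z":-0.075,"ax":0,"ay":0,"az":0,"hand":0}]'

```text
time_s: 8.15
eef_pos: [426.1, -215.8, 15.6]
ee_rot: [0.707, -0.009, 0.707, 0.009]
force: [0.4, -0.6, 0.7]
grip_width: 0.499
```

Request:
carry_out --targets '[{"x":0.009,"y":0,"z":0,"ax":0,"ay":0,"az":0,"hand":0},{"x":0.016,"y":0,"z":0,"ax":0,"ay":0,"az":0,"hand":0},{"x":0.022,"y":0,"z":0,"ax":0,"ay":0,"az":0,"hand":0},{"x":0.028,"y":0.001,"z":0,"ax":0,"ay":0,"az":0,"hand":0},{"x":0.034,"y":0.001,"z":0,"ax":0,"ay":0,"az":0,"hand":0}]'

```text
time_s: 8.78
eef_pos: [459.1, -214.6, 16.0]
ee_rot: [0.706, -0.009, 0.708, 0.009]
force: [-12.7, -0.1, 8.6]
grip_width: 0.5
```

Request:
carry_out --targets '[{"x":0.006,"y":0,"z":0,"ax":0,"ay":0,"az":0,"hand":0},{"x":0.012,"y":0,"z":0,"ax":0,"ay":0,"az":0,"hand":0},{"x":0.018,"y":0,"z":0,"ax":0,"ay":0,"az":0,"hand":0},{"x":0.024,"y":0,"z":0,"ax":0,"ay":0,"az":0,"hand":0}]'

```text
time_s: 9.28
eef_pos: [483.1, -214.5, 16.0]
ee_rot: [0.706, -0.009, 0.708, 0.009]
force: [-12.5, -0.2, 8.5]
grip_width: 0.497
```

Request:
carry_out --targets '[{"x":0.006,"y":0,"z":0,"ax":0,"ay":0,"az":0,"hand":0},{"x":0.012,"y":0,"z":0,"ax":0,"ay":0,"az":0,"hand":0},{"x":0.018,"y":0.001,"z":0,"ax":0,"ay":0,"az":0,"hand":0},{"x":0.024,"y":0.001,"z":0,"ax":0,"ay":0,"az":0,"hand":0}]'

```text
time_s: 9.78
eef_pos: [507.1, -213.6, 16.0]
ee_rot: [0.706, -0.009, 0.708, 0.009]
force: [-11.1, -0.1, 7.4]
grip_width: 0.5
```

P1 (about 12 N) and P2 (about 9 N) drag hard, both with some downward load. P3 (about 2.4 N) is the slick one. I'll back off, rise and look.

Request:
carry_out --targets '[{"x":-0.015,"y":0,"z":0,"ax":0,"ay":0,"az":0,"hand":0},{"x":-0.03,"y":0,"z":0.01,"ax":0,"ay":0,"az":0,"hand":0.5},{"x":-0.05,"y":0,"z":0.06,"ax":0,"ay":0,"az":0,"hand":1},{"x":-0.06,"y":0.03,"z":0.11,"ax":0,"ay":0,"az":0,"hand":1},{"x":-0.06,"y":0.06,"z":0.16,"ax":0,"ay":0,"az":0,"hand":1}]'

```text
time_s: 10.4
eef_pos: [447.6, -153.0, 177.7]
ee_rot: [0.707, -0.008, 0.707, 0.008]
force: [0.2, -0.5, -0.4]
grip_width: 1.002
```

```bash
python3 - <<'E'
from h import *
print(ctrl.sense()["joints"].round(3))
for n in ("scene","side"): cv2.imwrite(f"pics/{n}2.png",viewer.capture(n))
E
```

```text
[-0.578  0.25   1.728  0.     1.162 -2.172]
```

View pics/scene2.png

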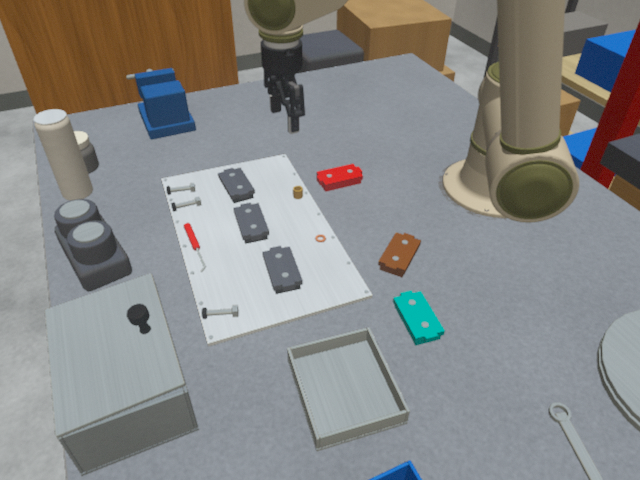

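All three pads moved about 7 cm and lie flat on the shelf, at scene pixels (236,184), (251,222) and (282,269). Now I'll measure the slick pad and the tray precisely.

```bash
python3 - <<'E'
from m import *
im=cv2.imread("pics/scene2.png"); m=np.zeros(im.shape[:2],np.uint8)
cv2.fillPoly(m,[np.array([(165,180),(286,158),(366,293),(209,330)])],1); a=im.copy(); a[m==0]=255
for o in pads("scene",a,[(236,182),(252,218),(283,262)],150): print(o)
a=cv2.imread("pics/side2.png"); i=viewer.camera_info("side"); w2w=viewer.camera_info("scene")
poly=np.array([proj(i,ray(w2w,*p,10)) for p in [(168,182),(284,160),(363,292),(211,328)]],int)
m[:]=0; cv2.fillPoly(m,[poly],1); a[m==0]=255
sp=[tuple(int(v) for v in proj(i,ray(w2w,*p,34))) for p in [(236,182),(252,218),(283,262)]]
for o in pads("side",a,sp,150): print(o)
s=cv2.imread("pics/side2.png")
t=np.zeros((600,800,3),np.uint8)
t[:300,:400]=cv2.resize(im[320:455,275:420],(400,300),interpolation=2)
t[:300,400:]=cv2.resize(s[150:220,260:355],(400,300),interpolation=2)
cv2.imwrite("pics/tray.png",t[:300])
E
```

```text
(((553.6478271484375, -132.0206298828125), (260.6066589355469, 61.42908477783203), 85.86558532714844), [(array([ 555. , -129.2]), 44), (array([561.5, -47.9]), 25), (array([555.9, -99.2]), 21)])
(((553.6478271484375, -132.0206298828125), (260.6066589355469, 61.42908477783203), 85.86558532714844), [(array([ 555. , -129.2]), 44), (array([561.5, -47.9]), 25), (array([555.9, -99.2]), 21)])
(((552.3610229492188, 85.2670669555664), (117.18425750732422, 54.23228073120117), 82.0670394897461), [(array([553.5, 103.1]), 29), (array([546.6,  51.5]), 28)])
(((537.78076171875, -220.51803588867188), (67.34403991699219, 119.53175354003906), 1.5643104314804077), [(array([ 547. , -239.8]), 41), (array([ 545.5, -187.7]), 36)])
(((550.4402465820312, -86.60953521728516), (125.76115417480469, 63.78477096557617), 83.30658721923828), [(array([ 555.8, -101.4]), 30), (array([561.7, -49.4]), 27)])
(((542.30908203125, 61.54444885253906), (131.92018127441406, 61.638031005859375), 81.76618194580078), [(array([553.5, 102.2]), 20), (array([546.3,  51.1]), 20)])
```

View pics/tray.png

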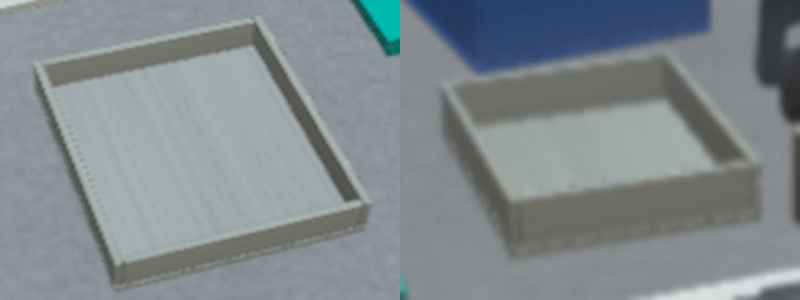

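```bash
python3 - <<'E'
from h import *
for n,ps in (("scene",[(288.4,348.8),(368.5,328.1),(408.7,411.8),(316.7,438.4)]),("side",[(323.7,162.8),(270.2,169.1),(345.5,188.5),(287.3,197.4)])):
    i=viewer.camera_info(n); q=np.array([ray(i,p[0]-.5,p[1]-.5,35)[:2] for p in ps]); print(n,q.round(0).tolist(),q.mean(0).round(1))
s=ctrl.sense(); print(s["eef_pos"],s["ee_rot"])
E
```

```text
scene [[609.0, 257.0], [475.0, 273.0], [494.0, 429.0], [629.0, 411.0]] [551.7 342.5]
side [[624.0, 403.0], [491.0, 424.0], [606.0, 248.0], [471.0, 263.0]] [548.3 334.3]
[ 450.01372846 -152.78915813  180.95258051] [ 0.71021272 -0.011408    0.70385408  0.00756174]
```

Request:
carry_out --targets '[{"x":0.02,"y":0.045,"z":0,"ax":0,"ay":0,"az":-0.175,"hand":1},{"x":0.04,"y":0.09,"z":0,"ax":0,"ay":0,"az":-0.35,"hand":1},{"x":0.06,"y":0.135,"z":0,"ax":0,"ay":0,"az":-0.525,"hand":1},{"x":0.08,"y":0.18,"z":0,"ax":0,"ay":0,"az":-0.7,"hand":1},{"x":0.1,"y":0.225,"z":0,"ax":0,"ay":0,"az":-0.875,"hand":1}]'

```text
time_s: 11.12
eef_pos: [548.7, 72.9, 175.2]
ee_rot: [0.643, 0.294, 0.643, -0.294]
force: [0.6, -0.7, 0.2]
grip_width: 0.998
```

Request:
carry_out --targets '[{"x":0,"y":0,"z":0,"ax":0,"ay":0,"az":-0.175,"hand":1},{"x":0,"y":0,"z":0,"ax":0,"ay":0,"az":-0.35,"hand":1},{"x":0,"y":0,"z":0,"ax":0,"ay":0,"az":-0.525,"hand":1},{"x":0,"y":0,"z":0,"ax":0,"ay":0,"az":-0.7,"hand":1},{"x":0,"y":0,"z":0,"ax":0,"ay":0,"az":-0.855,"hand":1}]'

```text
time_s: 11.75
eef_pos: [548.1, 71.3, 175.1]
ee_rot: [0.464, 0.534, 0.464, -0.534]
force: [0.3, 0.5, 0.0]
grip_width: 1.002
```

Request:
carry_out --targets '[{"x":0,"y":0,"z":-0.05,"ax":0,"ay":0,"az":0,"hand":1},{"x":0,"y":0,"z":-0.08,"ax":0,"ay":0,"az":0,"hand":1},{"x":0,"y":0,"z":-0.08,"ax":0,"ay":0,"az":0,"hand":1}]'

```text
time_s: 12.12
eef_pos: [546.9, 71.4, 93.5]
ee_rot: [-0.464, -0.532, -0.466, 0.534]
force: [0.1, 0.1, -0.1]
grip_width: 1.002
```

Request:
carry_out --targets '[{"x":0.003,"y":0.006,"z":-0.03,"ax":0,"ay":0,"az":0,"hand":1},{"x":0.003,"y":0.006,"z":-0.055,"ax":0,"ay":0,"az":0,"hand":1},{"x":0.003,"y":0.006,"z":-0.074,"ax":0,"ay":0,"az":0,"hand":1},{"x":0.003,"y":0.006,"z":-0.082,"ax":0,"ay":0,"az":0,"hand":1},{"x":0.003,"y":0.006,"z":-0.082,"ax":0,"ay":0,"az":0,"hand":1}]'

```text
time_s: 12.75
eef_pos: [551.4, 77.2, 14.0]
ee_rot: [0.465, 0.533, 0.465, -0.532]
force: [0.0, -0.5, -0.0]
grip_width: 1.004
```

```bash
python3 - <<'E'
from h import *
im=viewer.capture("side"); a=viewer.capture("scene")
t=np.hstack([cv2.resize(im[150:290,270:420],(400,373),interpolation=2),cv2.resize(a[190:330,210:360],(400,373),interpolation=2)])
cv2.imwrite("pics/grasp.png",t); print(ctrl.sense()["eef_pos"])
E
```

```text
[551.51425174  77.1874424   14.42588065]
```

View pics/grasp.png

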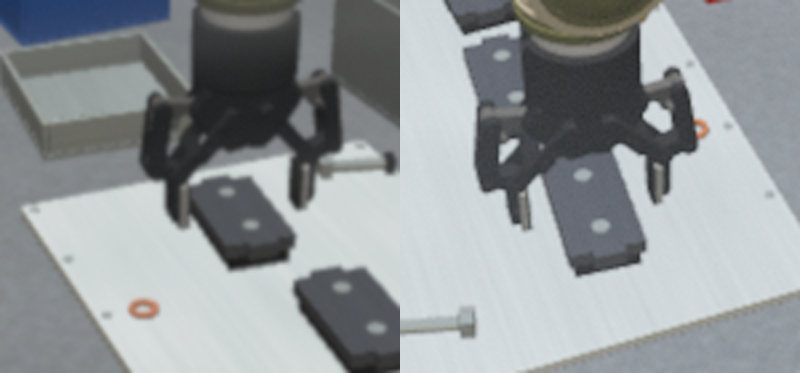

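The fingers straddle the slick pad evenly: tips at crop pixels (522,225) and (657,200), pad centre at about (592,207). I'll close and lift slightly.

Request:
carry_out --targets '[{"x":0,"y":0,"z":0,"ax":0,"ay":0,"az":0,"hand":-0.5},{"x":0,"y":0,"z":0,"ax":0,"ay":0,"az":0,"hand":-0.5},{"x":0,"y":0,"z":0,"ax":0,"ay":0,"az":0,"hand":-0.5},{"x":0,"y":0,"z":0,"ax":0,"ay":0,"az":0,"hand":-0.5},{"x":0,"y":0,"z":0,"ax":0,"ay":0,"az":0,"hand":-0.5}]' --grip_force 80

```text
time_s: 13.48
eef_pos: [551.3, 77.2, 14.3]
ee_rot: [0.465, 0.533, 0.465, -0.532]
force: [-0.9, 0.6, 6.6]
grip_width: 0.613
```

Request:
carry_out --targets '[{"x":0,"y":0,"z":0.01,"ax":0,"ay":0,"az":0,"hand":-0.5},{"x":0,"y":0,"z":0.03,"ax":0,"ay":0,"az":0,"hand":-0.5},{"x":0,"y":0,"z":0.06,"ax":0,"ay":0,"az":0,"hand":-0.5},{"x":0,"y":0,"z":0.09,"ax":0,"ay":0,"az":0,"hand":-0.5},{"x":0,"y":0,"z":0.09,"ax":0,"ay":0,"az":0,"hand":-0.5}]'

```text
time_s: 14.1
eef_pos: [551.5, 77.2, 104.8]
ee_rot: [0.466, 0.533, 0.464, -0.532]
force: [0.2, -0.2, -7.9]
grip_width: 0.611
```

The pad is held (7.9 N, and the opening of 0.61 is about 52 mm). I'll carry it over the tray.

Request:
carry_out --targets '[{"x":0,"y":0.045,"z":0,"ax":0,"ay":0,"az":0,"hand":-0.5},{"x":0,"y":0.1,"z":0,"ax":0,"ay":0,"az":0,"hand":-0.5},{"x":0,"y":0.155,"z":0,"ax":0,"ay":0,"az":0.01,"hand":-0.5},{"x":-0.001,"y":0.21,"z":0,"ax":0,"ay":0,"az":0.01,"hand":-0.5},{"x":-0.001,"y":0.261,"z":0,"ax":0,"ay":0,"az":0.015,"hand":-0.5}]'

```text
time_s: 14.72
eef_pos: [548.5, 339.8, 100.8]
ee_rot: [-0.469, -0.528, -0.47, 0.53]
force: [1.2, 0.3, -7.5]
grip_width: 0.609
```

Request:
carry_out --targets '[{"x":0,"y":0,"z":-0.02,"ax":0,"ay":0,"az":0,"hand":-0.5},{"x":0,"y":0,"z":-0.035,"ax":0,"ay":0,"az":0,"hand":-0.5},{"x":0,"y":0,"z":-0.035,"ax":0,"ay":0,"az":0,"hand":-0.5},{"x":0,"y":0,"z":-0.035,"ax":0,"ay":0,"az":0,"hand":-0.5}]'

```text
time_s: 15.22
eef_pos: [550.2, 337.7, 68.7]
ee_rot: [0.469, 0.529, 0.469, -0.529]
force: [0.2, 0.7, -7.2]
grip_width: 0.61
```

```bash
python3 - <<'E'
from h import *
im=viewer.capture("side"); a=viewer.capture("scene")
t=np.hstack([cv2.resize(im[100:220,240:370],(400,369),interpolation=2),cv2.resize(a[300:460,270:430],(400,369),interpolation=2)])
cv2.imwrite("pics/place.png",t); print(ctrl.sense()["eef_pos"])
E
```

```text
[550.28510338 337.96574579  69.11087212]
```

View pics/place.png

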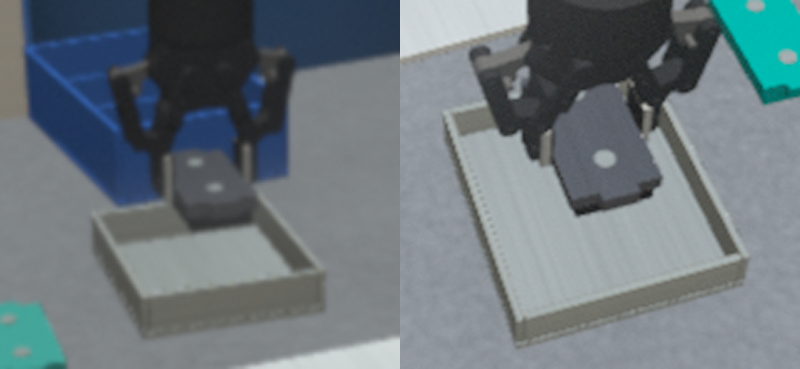

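The pad hangs level over the tray interior, with rivets at right-crop (605,157), and clears all walls. I'll lower it.

Request:
carry_out --targets '[{"x":0,"y":0,"z":-0.025,"ax":0,"ay":0,"az":0,"hand":-0.5},{"x":0,"y":0,"z":-0.045,"ax":0,"ay":0,"az":0,"hand":-0.5},{"x":0,"y":0,"z":-0.055,"ax":0,"ay":0,"az":0,"hand":-0.5},{"x":0,"y":0,"z":-0.059,"ax":0,"ay":0,"az":0,"hand":-0.5},{"x":0,"y":0,"z":-0.059,"ax":0,"ay":0,"az":0,"hand":-0.5}]'

```text
time_s: 15.95
eef_pos: [550.2, 338.4, 9.9]
ee_rot: [0.469, 0.529, 0.469, -0.529]
force: [-0.8, -1.0, -7.0]
grip_width: 0.607
```

Request:
carry_out --targets '[{"x":0,"y":0,"z":-0.001,"ax":0,"ay":0,"az":0,"hand":-0.5},{"x":0,"y":0,"z":-0.001,"ax":0,"ay":0,"az":0,"hand":0.35},{"x":0,"y":0,"z":-0.001,"ax":0,"ay":0,"az":0,"hand":0.5},{"x":0,"y":0,"z":-0.001,"ax":0,"ay":0,"az":0,"hand":0.55},{"x":0,"y":0,"z":-0.001,"ax":0,"ay":0,"az":0,"hand":0.55}]'

```text
time_s: 16.58
eef_pos: [549.9, 338.3, 8.5]
ee_rot: [0.469, 0.529, 0.469, -0.529]
force: [-1.2, 0.0, -0.1]
grip_width: 0.772
```

Request:
carry_out --targets '[{"x":0,"y":0,"z":0.015,"ax":0,"ay":0,"az":0,"hand":0.55},{"x":0,"y":0,"z":0.05,"ax":0,"ay":0,"az":0,"hand":0.55},{"x":0,"y":0,"z":0.1,"ax":0,"ay":0,"az":0,"hand":0.55},{"x":-0.04,"y":0.03,"z":0.14,"ax":0,"ay":0,"az":0,"hand":0.55},{"x":-0.08,"y":0.06,"z":0.17,"ax":0,"ay":0,"az":0,"hand":0.55}]'

```text
time_s: 17.2
eef_pos: [469.2, 398.8, 181.3]
ee_rot: [0.469, 0.53, 0.469, -0.528]
force: [1.0, 0.5, -0.3]
grip_width: 0.777
```

```bash
python3 - <<'E'
from h import *
im=viewer.capture("side"); a=viewer.capture("scene")
cv2.imwrite("pics/end.png",np.hstack([cv2.resize(im[140:400,230:580],(400,297),interpolation=2),cv2.resize(a[140:460,150:430],(400,457),interpolation=2)[:297] if 0 else cv2.resize(a[140:460,150:430],(400,297),interpolation=2)]))
s=ctrl.sense(); print(s["eef_pos"],s["force"],s["time_s"])
E
```

```text
[467.51064779 401.67681395 183.72103722] [ 1.05152627 -0.11406067  0.57666367] 17.3
```

View pics/end.png

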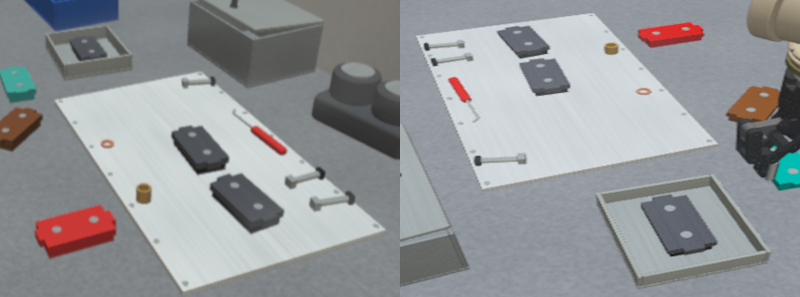

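The slick pad lies flat in the middle of the tray (right crop (678,222)). The other two lie flat on the shelf at (523,41) and (545,76), and the arm is clear of everything. I'll hand in.

```bash
python3 -c "
from rig import finish_job; print(finish_job())"
```

```text
the job is handed in; nothing more can be done
None
```

I pushed all three pads 68 to 71 mm across the shelf without lifting them, then laid the slick one flat in the steel tray. The job was handed in at about 17 s.

| Pad on the shelf | Drag felt | Finding |
|---|---|---|
| Nearest the tray | about 2.4 N | slick |
| Middle | about 9 N | sound |
| Farthest from the tray | about 12 N | sound |

- **Forces outside the stated ranges:** The slick pad read above its 0.9 to 1.5 N. The sound pads read above 5 to 8.5 N while the tool was also pressing down on them with about 6 to 9 N. Sensor noise of roughly 1 N added to this. The gap between the slick pad and the other two was still clear.
- **Tray position:** My two views put the tray centre 8 mm apart in y, so I used the middle of the two. The pad still ended well inside the walls.
- **Last checks:** The final pictures show the slick pad flat near the tray's centre, the other two flat on the shelf, the look-alikes where they were, and the gripper clear. I judged this by eye and did not measure the final positions in the tray. The hand-in reported no verdict.

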